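# Snap the lid of a sweet tub shut

### The job

The lid of the clear tub with the red rim is only laid on: press its four raised red rim sections down with a fingertip, going round the lid, until every one has clicked shut flush. Only press: do not pick up or push about the tub, leave everything else on the bench where it is, and finish with your fingers clear.

Things in the scene. Friction and masses are not known exactly. Their poses are not given: they have to be found in the camera images.
- tub: the tub to close: clear plastic box of cut sweets, loose on the bench, 0.7 to 1.2 kg, 190 mm along its own x, 140 mm along its own y. Its white lid lies in place with its top 70 mm above the tub's underside; the lid's rim is four RED hinged sections, one along each side, that start raised. Origin: centre of the underside; z up. Corners of the lid are fixed white squares
- flap_front_press (a point): the point to press on the red rim section at the tub's own -x side (short side; section 80 mm long, 33 mm from hinge to outer edge, with a 15 mm skirt hanging from that edge, 4 mm thick): on its upper face, midway along, 21 mm outward of its hinge. It moves with the section: 6 to 9 mm higher when raised than when shut; when shut it lies flush with the lid top, 70 mm above the tub's underside, 89 mm from the tub's centre towards -x
- flap_front (a joint): angle of that section (-x side): 0 = shut, flush; 0.32 to 0.42 rad = raised as at the start. Hinge: its inner edge, 68 mm from the tub's centre, parallel to that side. Snap fit: pressing straight down at the press point takes about 4 to 8 N; below about 0.08 rad it clicks to 0 by itself and stays; let go at 0.27 to 0.12 rad it springs back to 0.27; at 0.12 to 0.08 rad it may hang there, not shut
- flap_back_press (a point): the point to press on the red rim section at the tub's own +x side (short side; section 80 mm long, 33 mm from hinge to outer edge, with a 15 mm skirt hanging from that edge, 4 mm thick): on its upper face, midway along, 21 mm outward of its hinge. It moves with the section: 6 to 9 mm higher when raised than when shut; when shut it lies flush with the lid top, 70 mm above the tub's underside, 89 mm from the tub's centre towards +x
- flap_back (a joint): angle of that section (+x side): 0 = shut, flush; 0.32 to 0.42 rad = raised as at the start. Hinge: its inner edge, 68 mm from the tub's centre, parallel to that side. Snap fit: pressing straight down at the press point takes about 4 to 8 N; below about 0.08 rad it clicks to 0 by itself and stays; let go at 0.27 to 0.12 rad it springs back to 0.27; at 0.12 to 0.08 rad it may hang there, not shut
- flap_left_press (a point): the point to press on the red rim section at the tub's own +y side (long side; section 130 mm long, 33 mm from hinge to outer edge, with a 15 mm skirt hanging from that edge, 4 mm thick): on its upper face, midway along, 21 mm outward of its hinge. It moves with the section: 6 to 9 mm higher when raised than when shut; when shut it lies flush with the lid top, 70 mm above the tub's underside, 64 mm from the tub's centre towards +y
- flap_left (a joint): angle of that section (+y side): 0 = shut, flush; 0.32 to 0.42 rad = raised as at the start. Hinge: its inner edge, 43 mm from the tub's centre, parallel to that side. Snap fit: pressing straight down at the press point takes about 4 to 8 N; below about 0.08 rad it clicks to 0 by itself and stays; let go at 0.27 to 0.12 rad it springs back to 0.27; at 0.12 to 0.08 rad it may hang there, not shut
- flap_right_press (a point): the point to press on the red rim section at the tub's own -y side (long side; section 130 mm long, 33 mm from hinge to outer edge, with a 15 mm skirt hanging from that edge, 4 mm thick): on its upper face, midway along, 21 mm outward of its hinge. It moves with the section: 6 to 9 mm higher when raised than when shut; when shut it lies flush with the lid top, 70 mm above the tub's underside, 64 mm from the tub's centre towards -y
- flap_right (a joint): angle of that section (-y side): 0 = shut, flush; 0.32 to 0.42 rad = raised as at the start. Hinge: its inner edge, 43 mm from the tub's centre, parallel to that side. Snap fit: pressing straight down at the press point takes about 4 to 8 N; below about 0.08 rad it clicks to 0 by itself and stays; let go at 0.27 to 0.12 rad it springs back to 0.27; at 0.12 to 0.08 rad it may hang there, not shut
- shut_tub: a second sweet tub of the same size and build as the first (190 x 140 mm, 70 mm high) whose lid has BLUE rim sections, all already shut; origin: centre of its underside. A bystander, leave alone
- scoop: orange plastic scoop lying on the bench, bin 85 x 60 x 35 mm with an 85 mm handle towards its own -x; origin: centre of the bin's underside. A bystander
- bowl: small steel bowl, 96 mm across, 45 mm high; origin: centre of its underside. A bystander
- jar: amber glass jar with brass cap, 64 mm across, 85 mm high; origin: centre of its underside. A bystander
- cup: blue ceramic cup, 68 mm across, 75 mm high; origin: centre of its underside. A bystander
- spatula: spatula 240 mm long lying on the bench along its own x; origin: at its underside. A bystander
- carton: small cardboard carton, 70 x 100 x 50 mm; origin: centre of its underside. A bystander

How it is judged:
At the end, for the whole second after the job is handed in: all four red sections are shut (each within 0.06 rad of flush), and the tub stands flat, upright, at rest on the bench within 40 mm of where it started (value of joint each of flap_front, flap_back, flap_left, flap_right below 0.06 rad and distance of tub from where it was at the start of the episode below 0.04 m and height (world z) of tub below 0.01 m and angle between tub's own z axis and vertical below 0.06 rad and linear speed of tub below 0.02 m/s); the robot touches nothing.
It fails at once if the tub is lifted off the bench or tipped (height (world z) of tub above 0.02 m or angle between tub's own z axis and vertical above 0.25 rad).
It fails at once if the tub is shifted by more than 40 mm (distance of tub from where it was at the start of the episode above 0.04 m).
It fails at once if a bystander is moved or lifted by more than 25 mm (distance of any of shut_tub, scoop, bowl, jar, cup, spatula, carton from where it was at the start of the episode above 0.025 m).
It also fails if it takes over 38 s, if anything falls off the work surface, if the arm or the gripper's body presses on something with over 40 N, if the wrist force passes 120 N, or if a joint passes its speed limit or range.

### The arm

A 6-joint arm with a two-finger parallel gripper is mounted at the origin on the work surface. World frame = base frame: x ahead of the robot, y to its left, z up, the work surface at z = 0. Lengths are in m, angles in rad, forces in N, time in s.
With the tool pointing down it reaches from about 0.35 to 0.95 m from the base axis. Payload 17.4 kg.
Tool frame: the origin (TCP) lies on the front face of the gripper's body, between the roots of the fingers; the fingertips stand 84 mm ahead of it and the grasp point (between the pads) lies 65 mm ahead of it (robot.nose_length is the distance from the TCP to the fingertips, in m); z points along the fingers, x is the direction in which the jaws open and shut, and the axes are right-handed (so a half turn about z gives the same grasp; the last joint's range is limited). The gripper opens to 93 mm and grips with 3 to 60 N. Pads are 15 mm wide; open, the fingers measure 128 mm over their backs; the gripper's body (75 mm by 188 mm) begins 65 mm behind the grasp point.
Start: joints at [-1.162, 0.116, 1.442, -0, 1.584, -0.038], TCP at [0.292, -0.609, 0.303] pointing down, gripper open.
Joint ranges: [-2.83, 2.83], [-0.83, 2.19], [0.07, 2.5], [-1.14, 4.28], [0.01, 3], [-2.97, 2.97]. Speed limits (rad/s): [1.89, 1.89, 2.22, 3.14, 3.14, 3.14].

### API

Orientations are given as a unit quaternion [w, x, y, z].
In Python, from rig import robot gives the robot as it stands.
- The arm moves only by the tool jog_arm, never from a script. Its argument "plan" is a list of rows, each a list of 6 numbers: the shift along the tool's x, y, z in m, then the turn, a rotation vector about the tool's x, y, z in rad. A call has 1 to 8 rows; each row shifts and turns the commanded pose from where the row before left it, along the tool's axes as they then stand; what a row does not reach is not made up. A row lasts 1/10 s, in which the tool goes at most 50 mm and 8.59 degrees, less where a joint would pass 70% of its speed; a pose out of reach is approached as far as the arm can. A call with a gripper value outside its range is refused whole. "jaw" is the finger opening in m, from 0 to 0.093, set as the call begins (left out, the last holds). The fingers move at their own pace and stop on an object; the grip force is fixed at half the most. Time passes only in rows, so rows that do not move let the fingers close. It gives the time, the measured TCP pose, the force and the opening at its end, in the units of the state.
- robot.read_state(): the state, without advancing time (a new reading comes with each control period).
- robot.grab_frame(name): name is "scene" or "top" or "wrist"; returns (picture, depth): 400x640x3 uint8, blue, green, red; 400x640 float32, m along the optical axis (not along the pixel's ray), 0 where there is no reading.
- robot.camera_model(name): a dict with "mtx" (3x3 intrinsics, pixels), "rvec" (rotation vector, rad) and "tvec" (3), from world to camera coordinates, as OpenCV has them; the wrist camera has in their place "tool_from_camera" (4x4, takes a point from camera to tool coordinates, whose origin is the TCP and whose axes are the tool frame's). Camera axes: x right, y down, z forward; pixel columns grow to the right and rows downward; lengths in m; the calibration is good to about 2 mm. The wrist camera is an equidistant fisheye: a pixel r from the principal point sees the ray r / f radians off the axis. A picture is of the moment at which its call begins: read the wrist's pose just before it. camera_model takes no time and is no camera call.
- robot.job_done(): hands the job in, once; it reports no verdict.
Trained networks look in the newest picture that a camera, given by its name, has taken for a name from the list of things; names that differ only in an ending like _2 or _b are one class to them, and where a whole thing is asked for, a point or a joint stands for the part that bears it (a point fixed in the world has none). Each returns a list of dicts, best first, with "p" (0 to 1); they miss things now and then, are a little off and sometimes report something else, mostly with a low value. They report only what shows in the picture. A call takes as long as a camera call.
- robot.look_for(camera, query): "pixel" ([row, column] in pixels, amid what is visible of it).
- robot.spot_point(camera, query): "pixel" ([row, column] in pixels: a listed point, or the origin of a listed thing).
The state is a dict: "t": time; "joints": joint angles; "qvel": joint speeds; "joint_efforts": joint torques, N m; "position": TCP position; "tool_rot": TCP orientation; "ft_force": force on the tool from outside, world axes, zero at the start; "moment": the same for the moment, N m; "opening": finger opening in m.
Only numpy, scipy, OpenCV 4.12 (cv2) and the standard library are available. Lean on these libraries where they do the work, as an engineer would, in place of code of your own. Each camera call takes 0.05 s, during which the arm holds its last target.

## Working session

There is one attempt and no reset: what is moved stays moved. The work goes in short steps, Python scripts to look and compute and a tool call to move; the robot and the scene stay as the last step left them, time stands still between calls to the robot, and variables do not carry over. Pictures are saved under pics/ and viewed, and the job is handed in when it is done.

Besides the shell and the picture viewer there is one more tool, called after "Request:" as name(argument=value, ...), one argument or row to a line, values as JSON. jog_arm: Moves the arm, as the interface text tells. Its arguments: {"type":"object","properties":{"plan":{"type":"array","items":{"type":"array","items":{"type":"number"}}},"jaw":{"type":"number"}},"required":["plan"]}

```bash
mkdir -p pics; ls
cat > h.py <<'E'
import numpy as np, cv2
from rig import robot
from scipy.spatial.transform import Rotation as R
def cam(n):
    c=robot.camera_model(n); return np.array(c['mtx']),R.from_rotvec(np.ravel(c['rvec'])).as_matrix(),np.ravel(c['tvec'])
def world(n,px,d):
    K,Rm,t=cam(n); px=np.atleast_2d(px)
    v=np.c_[(px[:,1]-K[0,2])/K[0,0],(px[:,0]-K[1,2])/K[1,1],np.ones(len(px))]*np.ravel(d)[:,None]
    return (v-t)@Rm
E
python3 - <<'E'
from h import *
s=robot.read_state();print(s)
for n in("top","scene"):
    p,d=robot.grab_frame(n); cv2.imwrite(f'pics/{n}0.png',p); np.save(f'{n}0.npy',d)
    for q in ["tub"]+["flap_%s_press"%k for k in("front","back","left","right")]:
        r=robot.spot_point(n,q)[:2]
        for a in r:
            i,j=np.round(a['pixel']).astype(int); print(n,q,a['p'],i,j,world(n,[[i,j]],d[i,j]).round(3))
E
```

```text
pics
{'t': 0.0, 'joints': array([-1.16177418e+00,  1.16484220e-01,  1.44228787e+00,  4.49048184e-06,
        1.58397909e+00, -3.77849473e-02]), 'qvel': array([ 2.44437723e-04, -6.23037139e-05,  4.68149503e-06,  1.00250062e-03,
       -1.06510219e-04,  2.22430261e-04]), 'joint_efforts': array([ 1.44833983e-03, -7.21261382e+01, -6.22608948e+01,  7.80951418e-02,
        2.37686589e-02, -7.79081324e-05]), 'position': array([ 0.29161772, -0.60863399,  0.30199227]), 'tool_rot': array([-3.28823450e-04,  8.46193787e-01, -5.32874976e-01, -4.76889970e-04]), 'ft_force': array([-0.17356066,  0.0022336 ,  0.13906773]), 'moment': array([-0.02862374, -0.00919764,  0.00078969]), 'opening': 0.09308548127419726}
top tub 0.76 206 380 [[ 0.551 -0.169  0.072]]
top tub 0.19 190 400 [[ 0.607 -0.237  0.079]]
top flap_front_press 0.47 220 397 [[ 0.504 -0.226  0.076]]
top flap_left_press 0.57 212 368 [[ 0.53  -0.128  0.073]]
top flap_right_press 0.61 192 400 [[ 0.6   -0.236  0.082]]
scene tub 0.62 239 268 [[ 0.616 -0.168  0.072]]
scene tub 0.16 257 186 [[ 0.537 -0.4    0.025]]
scene flap_front_press 0.61 216 235 [[ 0.498 -0.229  0.079]]
scene flap_back_press 0.78 238 282 [[ 0.634 -0.131  0.077]]
scene flap_left_press 0.9 213 270 [[ 0.533 -0.13   0.077]]
scene flap_left_press 0.35 167 416 [[0.53  0.409 0.033]]
scene flap_right_press 0.63 242 248 [[ 0.606 -0.223  0.08 ]]
```

View pics/top0.png

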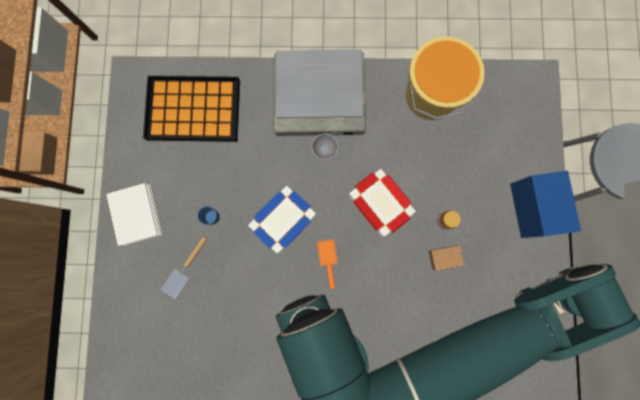

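View pics/scene0.png

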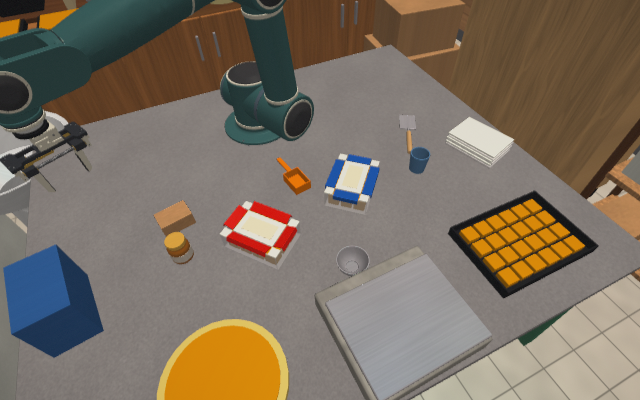

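Run:
```python
from h import *
for n in("top","scene"):
    p=cv2.imread(f'pics/{n}0.png');d=np.load(f'{n}0.npy')
    c=p[130:290,170:470] if n=="scene" else p[130:280,300:500]
    cv2.imwrite(f'pics/{n}0c.png',cv2.resize(c,None,fx=2.6 if n=="scene" else 4,fy=2.6 if n=="scene" else 4,interpolation=cv2.INTER_CUBIC))
    h=cv2.cvtColor(p,cv2.COLOR_BGR2HSV)
    m=(((h[...,0]<8)|(h[...,0]>172))&(h[...,1]>130)&(h[...,2]>70)&(d>0)).astype(np.uint8)
    k,l,st,ce=cv2.connectedComponentsWithStats(m)
    for i in range(1,k):
        if st[i,4]>25:
            ij=np.argwhere(l==i);w=world(n,ij,d[l==i]);print(n,st[i],w.mean(0).round(3),w.min(0).round(3),w.max(0).round(3))
```

```text
top [356 173  22  20 207] [ 0.632 -0.122  0.076] [ 0.599 -0.162  0.006] [ 0.666 -0.085  0.086]
top [381 175  30  34 349] [ 0.603 -0.223  0.076] [ 0.546 -0.271  0.034] [ 0.658 -0.173  0.09 ]
top [354 197  30  33 350] [ 0.526 -0.128  0.077] [ 0.471 -0.179  0.063] [ 0.582 -0.08   0.088]
top [387 212  23  20 215] [ 0.499 -0.23   0.078] [ 0.465 -0.267  0.068] [ 0.532 -0.193  0.089]
scene [250 201  42  23 413] [ 0.529 -0.129  0.077] [ 0.469 -0.179  0.067] [ 0.585 -0.076  0.085]
scene [223 205  24  24 258] [ 0.501 -0.23   0.077] [ 0.464 -0.271  0.036] [ 0.535 -0.192  0.088]
scene [274 226  23  25 294] [ 0.636 -0.121  0.076] [ 0.595 -0.161  0.042] [ 0.669 -0.082  0.085]
scene [227 231  44  26 493] [ 0.608 -0.225  0.076] [ 0.545 -0.275  0.044] [ 0.663 -0.172  0.086]
```

The tub is in view in both cameras (top ≈(206,382), scene ≈(232,262)). The red flap centroids agree: centre ≈(0.567, -0.176), yaw ≈39°. I'll turn so the tool x runs along the short sides and go to the front flap first.

```bash
cat >> h.py <<'E'
C=np.array([.567,-.176]);Y=np.radians(39.1);ux=np.array([np.cos(Y),np.sin(Y)]);uy=np.array([-ux[1],ux[0]])
P=dict(front=C-.089*ux,back=C+.089*ux,left=C+.064*uy,right=C-.064*uy)
def delta(name,tipz,axis=None):
    s=robot.read_state();q=s['tool_rot'];r=R.from_quat([q[1],q[2],q[3],q[0]]);M=r.as_matrix()
    a=np.degrees(np.arctan2(M[1,0],M[0,0]))
    t=np.r_[P[name],tipz+robot.nose_length]
    print('xaxis deg',a.round(2),'tilt',M[:,2].round(4),'tip z',s['position'][2]-robot.nose_length,'F',s['ft_force'].round(2),'t',s['t'],'open',s['opening'])
    print(name,P[name],'tool delta',(M.T@(t-s['position'])).round(4))
E
python3 -c "
from h import *
print(P);delta('front',.11)"
```

```text
{'front': array([ 0.49793187, -0.23213015]), 'back': array([ 0.63606813, -0.11986985]), 'left': array([ 0.52663675, -0.12633303]), 'right': array([ 0.60736325, -0.22566697])}
xaxis deg -64.4 tilt [ 1.e-04 -0.e+00 -1.e+00] tip z 0.21867557138413435 F [ 0.42 -0.29 -0.11] t 0.6 open 0.09288175524789045
front [ 0.49793187 -0.23213015] tool delta [-0.2505 -0.3488  0.1087]
```

Request:
jog_arm(
  plan=[
    [0,0,0,0,0,-0.118],
    [0,0,0,0,0,-0.118],
  ],
  jaw=0,
)

```text
t: 0.8
position: [0.2916, -0.6088, 0.3028]
tool_rot: [0.0, 0.904, -0.427, 0.0]
ft_force: [-0.5, 0.2, -0.6]
opening: 0.0814
```

```bash
python3 -c "
from h import *
delta('front',.11)"
```

```text
xaxis deg -50.62 tilt [ 0. -0. -1.] tip z 0.21866088703252956 F [-0.46  0.16 -0.62] t 0.8 open 0.08143138235371945
front [ 0.49793187 -0.23213015] tool delta [-0.1602 -0.3984  0.1086]
```

Request:
jog_arm(
  plan=[
    [-0.016,-0.04,0.006,0,0,0],
    [-0.016,-0.04,0.006,0,0,0],
    [-0.016,-0.04,0.006,0,0,0],
    [-0.016,-0.04,0.006,0,0,0],
    [-0.016,-0.04,0.006,0,0,0],
    [-0.016,-0.04,0.006,0,0,0],
    [-0.016,-0.04,0.006,0,0,0],
    [-0.016,-0.04,0.006,0,0,0],
  ],
)

```text
t: 1.6
position: [0.4597, -0.3059, 0.2547]
tool_rot: [0.0, 0.903, -0.43, 0.0]
ft_force: [0.7, -1.1, -0.2]
opening: 0.0174
```

Request:
jog_arm(
  plan=[
    [-0.016,-0.04,0.02,0,0,0],
    [-0.016,-0.038,0.02,0,0,0],
    [0,0,0.01,0,0,0],
    [0,0,0,0,0,0],
    [0,0,0,0,0,0],
  ],
)

```text
t: 2.1
position: [0.4993, -0.2341, 0.2053]
tool_rot: [0.0, 0.903, -0.43, 0.0]
ft_force: [0.2, -0.1, -0.1]
opening: 0.0005
```

Run:
```python
from h import *
delta('front',.075)
for n in("scene","wrist"):
    p,d=robot.grab_frame(n); cv2.imwrite(f'pics/{n}1.png',p)
    if n=='scene': cv2.imwrite(f'pics/{n}1c.png',cv2.resize(p[100:290,170:420],None,fx=3,fy=3,interpolation=cv2.INTER_CUBIC))
```

```text
xaxis deg -50.9 tilt [ 2.e-04 -4.e-04 -1.e+00] tip z 0.12121063632451122 F [ 0.24 -0.15 -0.12] t 2.1 open 0.0005349772404216887
front [ 0.49793187 -0.23213015] tool delta [-0.0025 -0.0002  0.0462]
```

View pics/scene1c.png

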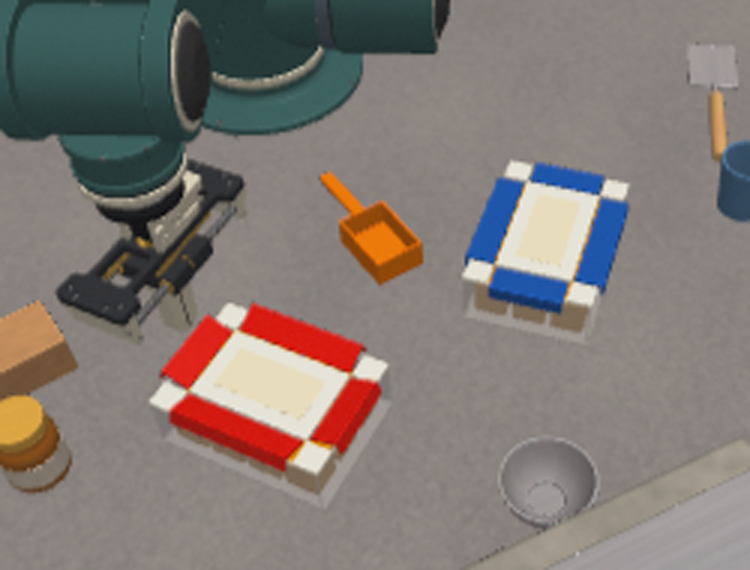

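View pics/wrist1.png

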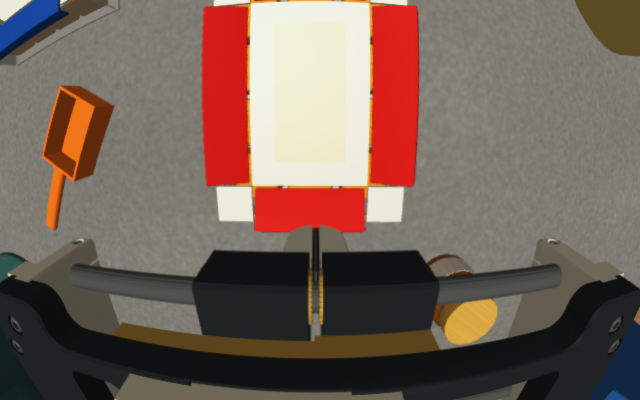

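The scene crop shows the fingertips behind the front flap (crop ≈(180,310), flap ≈(195,350)). In the wrist view they are centred on it (≈(230,316)). Descending.

Request:
jog_arm(
  plan=[
    [-0.0025,0,0.02,0,0,0],
    [0,0,0.015,0,0,0],
    [0,0,0.004,0,0,0],
    [0,0,0.004,0,0,0],
    [0,0,0.004,0,0,0],
    [0,0,0.002,0,0,0],
    [0,0,0.001,0,0,0],
    [0,0,0,0,0,0],
  ],
)

```text
t: 3.0
position: [0.4979, -0.2315, 0.1547]
tool_rot: [-0.0, 0.903, -0.43, -0.0]
ft_force: [-0.2, 0.4, -0.1]
opening: 0.0006
```

Run:
```python
from h import *
delta('front',.07)
n="scene"
p,d=robot.grab_frame(n)
cv2.imwrite(f'pics/{n}2c.png',cv2.resize(p[170:290,200:360],None,fx=4.5,fy=4.5,interpolation=cv2.INTER_CUBIC))
```

```text
xaxis deg -50.87 tilt [-0.e+00  2.e-04 -1.e+00] tip z 0.0706090375995644 F [-0.16  0.4  -0.08] t 3.0 open 0.0005597203457521802
front [ 0.49793187 -0.23213015] tool delta [0.0005 0.0004 0.0006]
```

View pics/scene2c.png

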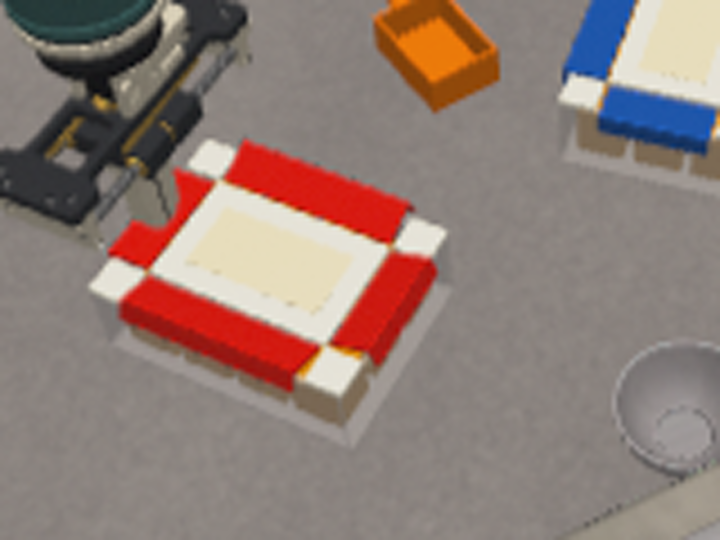

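The front flap looks flush under the finger (crop ≈(170,215)), and the force dropped to about 0, so it has probably clicked. I'll press 2 mm more to confirm it is seated, then lift.

Request:
jog_arm(
  plan=[
    [0,0,0.001,0,0,0],
    [0,0,0.001,0,0,0],
    [0,0,0,0,0,0],
  ],
)

```text
t: 3.35
position: [0.4981, -0.2316, 0.1541]
tool_rot: [-0.0, 0.903, -0.43, 0.0]
ft_force: [-6.0, 3.0, 14.0]
opening: 0.0005
```

Request:
jog_arm(
  plan=[
    [0,0,-0.02,0,0,0],
    [0,0,-0.018,0,0,0],
    [0,-0.045,0,0,0,0],
    [0,-0.045,0,0,0,0],
    [0,-0.045,0,0,0,0],
    [0,-0.043,0,0,0,0],
    [0,0,0,0,0,0],
    [0,0,0,0,0,0],
  ],
)

```text
t: 4.15
position: [0.6362, -0.1186, 0.1902]
tool_rot: [0.0, 0.903, -0.429, -0.0]
ft_force: [-0.6, 0.0, 0.4]
opening: 0.0006
```

```bash
cat > pos.py <<'E'
import sys
from h import *
delta(sys.argv[1],.07)
n='scene';p,d=robot.grab_frame(n)
h=cv2.cvtColor(p,cv2.COLOR_BGR2HSV)
m=(((h[...,0]<8)|(h[...,0]>172))&(h[...,1]>130)&(h[...,2]>70)&(d>0))
w=world(n,np.argwhere(m),d[m]);q=(w[:,:2]-C)@np.c_[ux,uy]
for k,s,hh,L in(('front',-q[:,0],.068,q[:,1]),('back',q[:,0],.068,q[:,1]),('left',q[:,1],.043,q[:,0]),('right',-q[:,1],.043,q[:,0])):
    z=(s>hh+.004)&(s<hh+.030)&(w[:,2]>.062)&(w[:,2]<.095)
    if z.sum()>10:
        a=np.polyfit(s[z]-hh,w[z,2],1);print(k,z.sum(),'slope',a[0].round(3),'z at press',np.polyval(a,.021).round(4),'med lateral',np.median(L[z]).round(4))
cv2.imwrite('pics/'+sys.argv[2],cv2.resize(p[170:290,200:360],None,fx=4.5,fy=4.5,interpolation=cv2.INTER_CUBIC))
E
python3 pos.py back s3.png
```

```text
xaxis deg -50.8 tilt [-9.e-04  1.e-04 -1.e+00] tip z 0.10610037384759359 F [-0.61  0.01  0.41] t 4.15 open 0.0005584044491387702
back [ 0.63606813 -0.11986985] tool delta [0.0009 0.0009 0.0361]
front 188 slope 0.017 z at press 0.0712 med lateral 0.0005
back 157 slope 0.246 z at press 0.0793 med lateral -0.0074
left 124 slope 0.371 z at press 0.0783 med lateral -0.0435
right 312 slope 0.286 z at press 0.0795 med lateral 0.0012
```

View pics/s3.png

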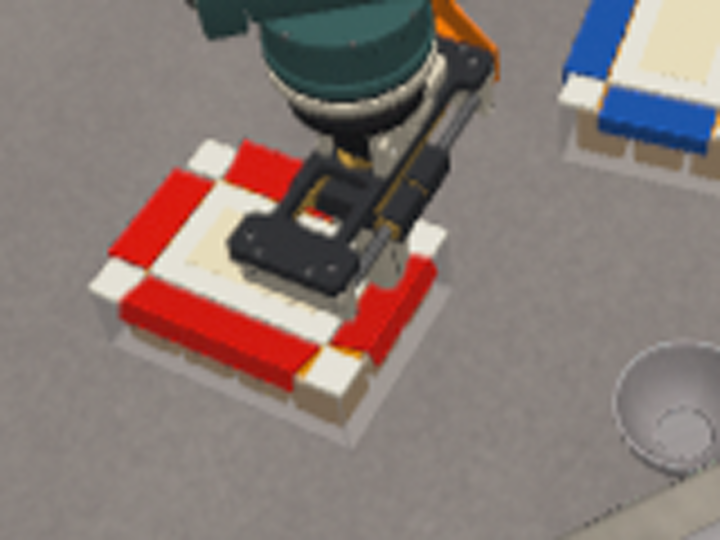

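Front is flush (slope 0.017), and the image shows it level with the lid at crop ≈(160,215). The fingers are now over the back flap at crop ≈(390,265). Pressing back.

Request:
jog_arm(
  plan=[
    [0.001,0.001,0.018,0,0,0],
    [0,0,0.005,0,0,0],
    [0,0,0.004,0,0,0],
    [0,0,0.004,0,0,0],
    [0,0,0.003,0,0,0],
    [0,0,0.002,0,0,0],
    [0,0,0,0,0,0],
  ],
)

```text
t: 4.9
position: [0.6358, -0.1208, 0.1545]
tool_rot: [0.0, 0.903, -0.43, -0.0]
ft_force: [-0.3, 1.0, 0.6]
opening: 0.0003
```

Request:
jog_arm(
  plan=[
    [0,0,0.001,0,0,0],
    [0,0,0,0,0,0],
  ],
)

```text
t: 5.1
position: [0.6358, -0.1207, 0.1542]
tool_rot: [0.0, 0.903, -0.43, 0.0]
ft_force: [-2.7, 0.0, 4.1]
opening: 0.0002
```

Request:
jog_arm(
  plan=[
    [0,0,-0.02,0,0,0],
    [0,0,-0.02,0,0,0],
    [0,0,-0.01,0,0,0],
  ],
)

```text
t: 5.4
position: [0.6362, -0.1208, 0.2055]
tool_rot: [-0.0, 0.903, -0.43, 0.001]
ft_force: [0.1, -0.2, -0.1]
opening: 0.0004
```

```bash
python3 -c "
from h import *
print(robot.read_state()['joints'].round(3));delta('right',.11)"
```

```text
[-0.227  0.098  1.62  -0.     1.422  0.661]
xaxis deg -50.88 tilt [ 1.8e-03 -5.0e-04 -1.0e+00] tip z 0.12144675798881673 F [ 0.11 -0.17 -0.1 ] t 5.4 open 0.0003580619795595457
right [ 0.60736325 -0.22566697] tool delta [0.0632 0.0885 0.0114]
```

Request:
jog_arm(
  plan=[
    [0.021,0.029,0,0,0,0],
    [0.021,0.03,0,0,0,0],
    [0.021,0.03,0,0,0,0],
    [0,0,0,0,0,-0.1428],
    [0,0,0,0,0,-0.1428],
    [0,0,0,0,0,-0.1428],
    [0,0,0,0,0,-0.1428],
    [0,0,0,0,0,-0.1428],
  ],
)

```text
t: 6.2
position: [0.6064, -0.2257, 0.2033]
tool_rot: [-0.0, 0.996, -0.084, -0.0]
ft_force: [0.2, -0.3, 0.1]
opening: 0.0006
```

Request:
jog_arm(
  plan=[
    [0,0,0,0,0,-0.1428],
    [0,0,0,0,0,-0.1428],
    [0,0,0,0,0,-0.1428],
    [0,0,0,0,0,-0.1428],
    [0,0,0,0,0,-0.1428],
    [0,0,0,0,0,-0.1428],
    [0,0,0.015,0,0,0],
    [0,0,0,0,0,0],
  ],
)

```text
t: 7.0
position: [0.6058, -0.2254, 0.1858]
tool_rot: [-0.001, 0.943, 0.333, -0.001]
ft_force: [-0.5, 0.2, -0.1]
opening: 0.0002
```

```bash
python3 pos.py right s4.png
```

```text
xaxis deg 38.87 tilt [-0.003   0.0012 -1.    ] tip z 0.10168188318598344 F [-0.54  0.2  -0.07] t 7.0 open 0.0001891503230585147
right [ 0.60736325 -0.22566697] tool delta [0.0011 0.0013 0.0317]
front 11 slope 0.075 z at press 0.071 med lateral -0.0365
back 212 slope -0.019 z at press 0.071 med lateral -0.0012
left 210 slope 0.371 z at press 0.0784 med lateral 0.0273
right 287 slope 0.3 z at press 0.0794 med lateral 0.0062
```

View pics/s4.png

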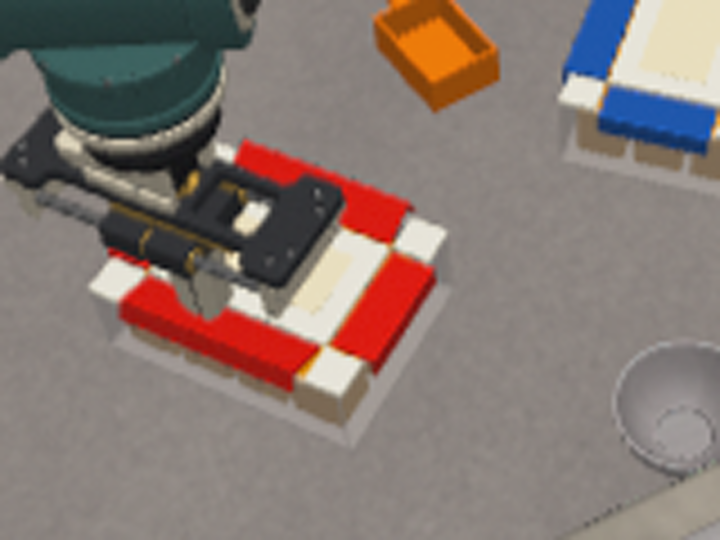

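Back is flush now (slope −0.019). The fingers are over the right flap at crop ≈(205,295), and the tub hasn't moved. Pressing right.

Request:
jog_arm(
  plan=[
    [0.001,0.001,0.014,0,0,0],
    [0,0,0.005,0,0,0],
    [0,0,0.004,0,0,0],
    [0,0,0.004,0,0,0],
    [0,0,0.003,0,0,0],
    [0,0,0.002,0,0,0],
    [0,0,0,0,0,0],
  ],
)

```text
t: 7.75
position: [0.6077, -0.2257, 0.1563]
tool_rot: [-0.0, 0.942, 0.335, -0.0]
ft_force: [0.1, 0.4, -0.5]
opening: 0.0004
```

Request:
jog_arm(
  plan=[
    [0,0,0.001,0,0,0],
    [0,0,0,0,0,0],
  ],
)

```text
t: 7.95
position: [0.6078, -0.2257, 0.1554]
tool_rot: [-0.0, 0.942, 0.335, -0.0]
ft_force: [0.7, 0.6, 0.4]
opening: 0.0008
```

Request:
jog_arm(
  plan=[
    [0,0,0.0015,0,0,0],
    [0,0,0,0,0,0],
  ],
)

```text
t: 8.15
position: [0.6079, -0.2258, 0.1543]
tool_rot: [-0.0, 0.942, 0.335, 0.0]
ft_force: [-0.5, -0.4, 0.8]
opening: 0.0004
```

Request:
jog_arm(
  plan=[
    [0,0,-0.015,0,0,0],
    [0,0,-0.02,0,0,0],
    [0,-0.043,0,0,0,0],
    [0,-0.043,0,0,0,0],
    [0,-0.042,0,0,0,0],
    [0,0,0,0,0,0],
    [0,0,0,0,0,0],
  ],
)

```text
t: 8.85
position: [0.5273, -0.1262, 0.1908]
tool_rot: [0.001, 0.942, 0.335, 0.001]
ft_force: [-0.4, -1.2, -0.6]
opening: 0.0004
```

```bash
python3 pos.py left s5.png
```

```text
xaxis deg 39.18 tilt [ 2.e-03 -6.e-04 -1.e+00] tip z 0.10665119008838138 F [-0.44 -1.23 -0.63] t 8.85 open 0.0004475767151130379
left [ 0.52663675 -0.12633303] tool delta [-0.0006 -0.0003  0.0367]
front 184 slope -0.003 z at press 0.0708 med lateral 0.0005
back 213 slope -0.013 z at press 0.0708 med lateral -0.0009
left 354 slope 0.359 z at press 0.0783 med lateral 0.0012
right 351 slope -0.013 z at press 0.071 med lateral 0.0003
```

View pics/s5.png

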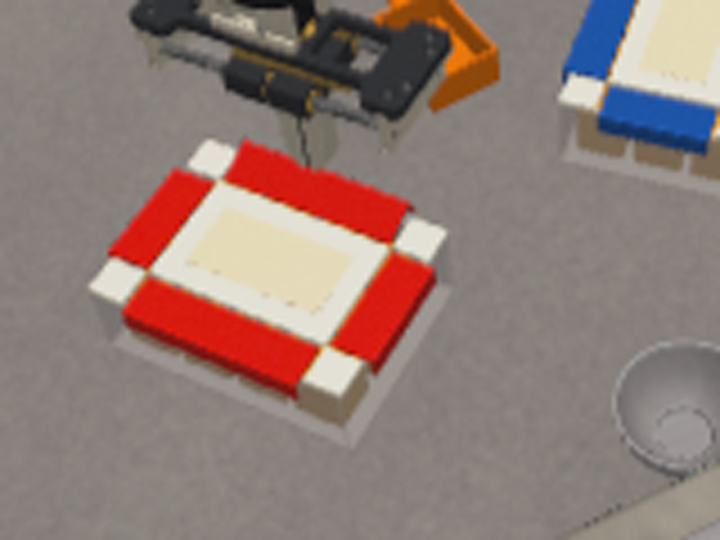

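Front, back and right are flush; only left is still raised (slope 0.36), with the fingers behind and above it at crop ≈(312,160).

Request:
jog_arm(
  plan=[
    [0,0,0.018,0,0,0],
    [0,0,0.005,0,0,0],
    [0,0,0.004,0,0,0],
    [0,0,0.004,0,0,0],
    [0,0,0.003,0,0,0],
    [0,0,0.002,0,0,0],
    [0,0,0.001,0,0,0],
    [0,0,0,0,0,0],
  ],
)

```text
t: 9.7
position: [0.5275, -0.1267, 0.154]
tool_rot: [0.0, 0.942, 0.335, 0.0]
ft_force: [-8.0, 1.6, 18.2]
opening: 0.0006
```

Request:
jog_arm(
  plan=[
    [0,0,0.0005,0,0,0],
    [0,0,0,0,0,0],
  ],
)

```text
t: 9.9
position: [0.5275, -0.1267, 0.1539]
tool_rot: [0.0, 0.942, 0.335, 0.0]
ft_force: [-11.1, 2.0, 22.8]
opening: 0.0006
```

Request:
jog_arm(
  plan=[
    [0,0,-0.02,0,0,0],
    [0,0,-0.04,0,0,0],
    [0,0,-0.04,0,0,0],
    [0,0,-0.04,0,0,0],
    [0,0,0,0,0,0],
    [0,0,0,0,0,0],
  ],
)

```text
t: 10.5
position: [0.5274, -0.1266, 0.2923]
tool_rot: [0.0, 0.942, 0.335, 0.001]
ft_force: [-0.1, -0.7, -0.7]
opening: 0.0004
```

```bash
python3 pos.py left s6.png
```

```text
xaxis deg 39.12 tilt [ 1.5e-03 -5.0e-04 -1.0e+00] tip z 0.20823135503621892 F [-0.07 -0.67 -0.73] t 10.5 open 0.0004000515961558628
left [ 0.52663675 -0.12633303] tool delta [-0.0005 -0.0009  0.1382]
front 185 slope -0.001 z at press 0.0712 med lateral -0.001
back 208 slope 0.022 z at press 0.0711 med lateral -0.001
left 289 slope 0.0 z at press 0.071 med lateral 0.0004
right 353 slope -0.015 z at press 0.071 med lateral 0.0004
```

View pics/s6.png

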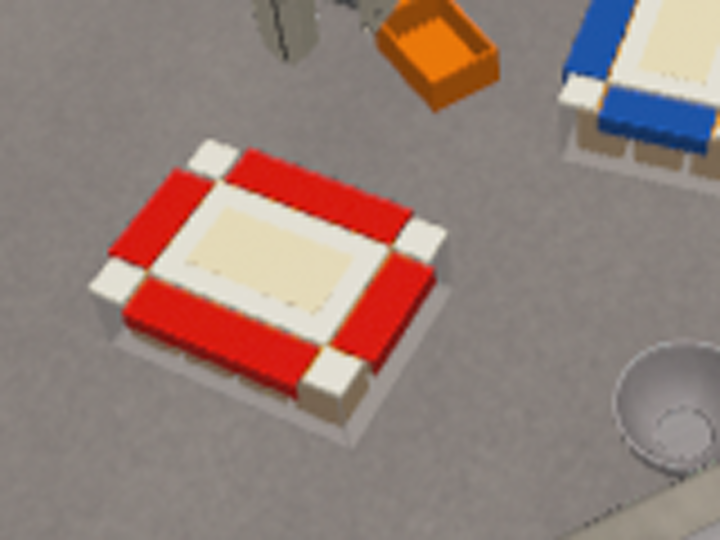

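All four sections are flush, the tub hasn't moved, and the fingers are well clear (crop ≈(288,60)).

```bash
python3 -c "
from rig import robot
robot.job_done()"
```

```text
the job is handed in; nothing more can be done
```

All four red sections are shut, and I handed the job in at about 10.6 s of the 38 s allowed. I pressed them one at a time with the closed fingertips, in the order front, back, right, left. That is opposite pairs rather than strictly round the lid, to save turning the wrist.

**Sections:** in the last depth picture the measured slopes were −0.001 (front), 0.022 (back), 0.000 (left) and −0.015 rad (right), against a limit of 0.06. The press points were at 71 mm, against 70 mm expected, within the calibration error.

**Tub and bystanders:** the tub hadn't visibly moved. The bystanders visible in the last close-up (scoop, bowl, blue-rimmed tub) hadn't moved either. I didn't re-check the jar, cup, spatula or carton, but the arm never touched down near them.

**Force and clearance:** the highest wrist force I read was about 25 N (limit 120 N), when I pressed a little further on the left section after it had shut. The fingertips finished about 0.21 m above the bench, touching nothing.

No check failed. On the right section the wrist force stayed below 1 N at the bottom of the press, so I relied on the depth picture to confirm it had shut.

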